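Dock the dismantling carrier on its locating pins

TASK

The carrier plate lies on the bench the wrong way round for the docking fixture. Turn it end for end, set it flat on the fixture's infeed shelf with its narrow end towards the guide rails and let go; then push it along between the rails until both holes drop over the locating pins and it lies flat on the dock floor. Leave the other things on the bench where they are.

Things in the scene. Friction and masses are not known exactly. Their poses are not given: they have to be found in the camera images.
- carrier: The carrier: a loose T-shaped aluminium plate, 150 mm long, 4 mm thick, 0.25 to 0.5 kg, starting flat on the bench. Origin: on its underside below the middle of the handle (centre of mass within 2 mm); z up, x towards the narrow end. Narrow part x = -41 to +85 mm, 110 mm wide; wide tail x = -65 to -41 mm, 150 mm wide. Two 14 mm holes at x = +9, y = +38 and -38 mm.
- handle (a point): Middle of the top of the carrier's handle, 26 mm above the underside. The handle is a bar along the carrier's y, 14 mm wide in x, 50 mm long, 14 to 26 mm above the underside, on two short posts; 54 mm are free between it and the flange.
- flange (a point): Middle of the top outer edge of the upright flange across the carrier's wide tail: carrier x = -65 mm (outer face), 20 mm above the underside. 150 mm long, 4 mm thick. The place to push.
- fixture: The docking fixture: steel, fixed to the bench, 285 x 170 mm. Origin on the bench surface below the step between shelf and dock; z up, x the sliding direction. Shelf x = -130 to 0 mm, then the dock x = 0 to 155 mm, floor 12 mm above the bench (6 mm below the shelf) with two pins and two rails. The far end is open: no end stop, a plate pushed on past the pins slides out.
- shelf (a point): Middle of the infeed shelf's top, 18 mm above the bench: flat, open, 130 mm long in fixture x, 170 mm wide (y = -85 to +85 mm).
- rail_entry (a point): Dock floor midway between the near ends of the two guide rails. Rails: fixture x = 48 to 152 mm, 112.6 mm apart, so only the narrow end enters; flared entry x = 28 to 48 mm, about 140 mm wide at its mouth. Lips on the rails overhang inward 8 mm, 26 to 29 mm above the bench, so the plate cannot be lowered in from above.
- cross_bar (a point): Middle of the top of the bar that spans the rails: fixture x = 52 to 60 mm, underside 52 mm and top 60 mm above the bench. The carrier's handle passes under it; fingers holding the handle do not.
- home (a point): Where the carrier's origin is when fully home (fixture x = 67.5 mm, dock floor); the flange's outer face is then at fixture x = 2.5 mm, its top 32 mm above the bench. On the way the plate slides on the shelf and on the pins' tops; it drops 6 mm once the tail has just left the shelf and the holes are over the pins (2 mm play each way).
- narrow_end (a point): Middle of the edge of the carrier's narrow end, on the underside (carrier x = +85 mm).
- hole_a (a point): Centre of the carrier's hole at y = +38 mm, on the underside. 14 mm across.
- hole_b (a point): Centre of the carrier's hole at y = -38 mm, on the underside. 14 mm across.
- pin_a (a point): Foot of the locating pin at fixture x = 76.5, y = +38 mm, on the dock floor. The pin is 10 mm across and stands 5.2 mm above the floor, with a rounded top.
- pin_b (a point): Foot of the locating pin at fixture x = 76.5, y = -38 mm; same pin.
- hard_drive: A bare 147 x 101 x 24 mm hard drive lying on the bench. A bystander, to be left where it is; origin at the centre of its underside.
- heat_sink: A 70 x 70 x 35 mm finned aluminium heat sink. A bystander, to be left where it is; origin at the centre of its underside.
- power_supply: A 100 x 125 x 66 mm sheet-steel computer power supply. A bystander, to be left where it is; origin at the centre of its underside.
- screwdriver: A 200 mm screwdriver lying on the bench. A bystander, to be left where it is.
- screw_jar: A closed jar, 60 mm across, 80 mm tall. A bystander, to be left where it is; origin at the centre of its underside.
- small_bin: An open plastic bin 160 x 120 x 60 mm with salvaged steel pieces. A bystander, to be left where it is; origin at the centre of its underside.
- blue_bin: A second open plastic bin 160 x 120 x 60 mm with brass pieces. A bystander, to be left where it is; origin at the centre of its underside.

How it is judged:
By the outcome, as a careful person would: the job done as asked, in the order asked, and still so for the second after the job is handed in, with the robot touching nothing.
It also fails if it takes over 59 s, if anything falls off the work surface, if the arm or the gripper's body presses on something with over 40 N, if the wrist force passes 120 N, or if a joint passes its speed limit or range.

ROBOT

A 7-joint arm with a two-finger parallel gripper is mounted at the origin on the work surface. World frame = base frame: x ahead of the robot, y to its left, z up, the work surface at z = 0. Lengths are in m, angles in rad, forces in N, time in s.
With the tool pointing down it reaches from about 0.4 to 0.875 m from the base axis. Payload 19.3 kg.
Tool frame: the origin (TCP) lies at the centre of the arm's flange, where the gripper is bolted on; the fingertips stand 173 mm ahead of it and the grasp point (between the pads) lies 155 mm ahead of it; z points along the fingers, y is the line along which they close (so a half turn about z gives the same grasp; the last joint's range is limited). The gripper opens to 85 mm and grips with 20 to 120 N. Pads are 22 mm wide; open, the fingers measure 114 mm over their backs; the gripper's body (76 mm by 85 mm) begins 54 mm behind the grasp point. The pads swing forward as they close: fully open they stand 13 mm farther back than shut.
Start: joints at [1.118, 0.521, -0.036, 1.599, 0.021, 1.021, -0.113], TCP at [0.233, -0.58, 0.405] pointing down, gripper open.
Joint ranges: [-2.91, 2.91], [-0.3, 2.13], [-1.5, 1.42], [0.17, 2.43], [-1.26, 4.41], [0.16, 1.93], [-2.52, 2.52]. Speed limits (rad/s): [1.89, 1.89, 2.39, 2.39, 3.01, 3.01, 3.01].

INTERFACE

Orientations are given as [roll, pitch, yaw] about the fixed x, y, z axes, in that order (R = Rz(yaw) Ry(pitch) Rx(roll)).
In Python, from workcell import bot, imaging, job gives the robot as it stands.
- The arm moves only by the tool carry_out, never from a script. Its argument "targets" is a list of rows, each a list of 3 entries, a list of its own where there are three numbers: the shift along the tool's x, y, z in units of 0.25 m (1.0 is 0.25 m), then the turn, a rotation vector about the tool's x, y, z in units of 180 degrees (1.0 is 180 degrees), then the opening, from 0 (shut) to 1 (fully open). In form: [[[tx, ty, tz], [wx, wy, wz], jaw], ...]. A call has 1 to 8 rows; each row shifts and turns the commanded pose from where the row before left it, along the tool's axes as they then stand; what a row does not reach is not made up. A row lasts 1/8 s, in which the tool goes at most 62.5 mm and 10.7 degrees, less where a joint would pass 70% of its speed; a pose out of reach is approached as far as the arm can. A call with a number of a shift or a turn outside -1 to 1 is refused whole. A call with a gripper value outside its range is refused whole. The fingers move at their own pace and stop on an object; "force" is the grip in N (left out, the last holds). Time passes only in rows, so rows that do not move let the fingers close. It gives the time, the measured TCP pose, the force and the opening at its end, in the units of the state.
- bot.observe(): the state, without advancing time (a new reading comes with each control period).
- imaging.grab_frame(name): name is "side" or "top" or "wrist"; returns a dict with "pixels" (480x640x3 uint8, red, green, blue), "mtx" (3x3 intrinsics, pixels), "cam_to_world" (4x4, takes a point from camera to world coordinates); the wrist camera has in their place "mount" (4x4, takes a point from camera to tool coordinates, whose origin is the TCP and whose axes are the flange's). Camera axes: x right, y down, z forward; pixel columns grow to the right and rows downward; lengths in m; the calibration is good to about 2 mm. The wrist camera is an equidistant fisheye: a pixel r from the principal point sees the ray r / f radians off the axis. A picture is of the moment at which its call begins: read the wrist's pose just before it. There is no depth.
- job.job_done(): hands the job in, once; it reports no verdict.
The state is a dict: "clock": time; "qpos": joint angles; "qd": joint speeds; "joint_efforts": joint torques, N m; "position": TCP position; "tool_rot": TCP orientation; "force": force on the tool from outside, world axes, zero at the start; "moment": the same for the moment, N m; "grip_width": finger opening in m.
Only numpy, scipy, OpenCV 4.12 (cv2) and the standard library are available. Lean on these libraries where they do the work, as an engineer would, in place of code of your own. Each camera call takes 0.05 s, during which the arm holds its last target. There are 200 camera calls.

## Working session

There is one attempt and no reset: what is moved stays moved. The work goes in short steps, Python scripts to look and compute and a tool call to move; the robot and the scene stay as the last step left them, time stands still between calls to the robot, and variables do not carry over. Pictures are saved under pics/ and viewed, on a budget of 10 in all, crops included, one or two more only if the job needs it, and the job is handed in when it is done.

Besides the shell and the picture viewer there is one more tool, called after "Emit:" as name(argument=value, ...), one argument or row to a line, values as JSON. carry_out: Moves the arm, as the interface text tells. Its arguments: {"type":"object","properties":{"targets":{"type":"array"},"force":{"type":"number"}},"required":["targets"]}

```bash
ls; mkdir -p pics
python3 - <<'E'
from workcell import bot, imaging
import cv2,pickle
s=bot.observe();print(s)
d={}
for n in("top","side"):
    f=imaging.grab_frame(n);d[n]=f
    cv2.imwrite(f"pics/{n}0.png",f["pixels"][:,:,::-1]);print(n,f["mtx"],f["cam_to_world"])
pickle.dump(d,open("f0.pkl","wb"))
E
```

```text
pics
{'clock': 0.0, 'qpos': array([ 1.11777852,  0.5220301 , -0.03631871,  1.6000318 ,  0.02122476,
        1.02108731, -0.11279009]), 'qd': array([-0.00126233, -0.00094205,  0.00210162,  0.00082687, -0.00086871,
        0.00129583, -0.0012114 ]), 'joint_efforts': array([-3.13990540e-05, -9.27115417e+01,  1.98008180e+00, -3.69934309e+01,
        1.78733800e-02,  8.26185336e-03, -2.50937472e-05]), 'position': array([ 0.2333757 , -0.57963426,  0.40410717]), 'tool_rot': array([-3.14042681e+00,  1.09399032e-04,  3.82823658e-01]), 'force': array([-0.12854372,  0.63269351,  0.2246672 ]), 'moment': array([-0.03163606, -0.02965491, -0.017584  ]), 'grip_width': 0.08553681659946659}
top [[511.74663069   0.         313.98051955]
 [  0.         511.74663069 247.67768515]
 [  0.           0.           1.        ]] [[ 1.23192230e-02 -9.92014813e-01  1.25518318e-01  3.77761290e-01]
 [-9.99924115e-01 -1.22173898e-02  1.58109581e-03  4.78811253e-03]
 [-3.49642401e-05 -1.25528271e-01 -9.92090042e-01  1.19318758e+00]
 [ 0.00000000e+00  0.00000000e+00  0.00000000e+00  1.00000000e+00]]
side [[537.24590777   0.         320.95373231]
 [  0.         537.24590777 239.13532029]
 [  0.           0.           1.        ]] [[-0.97630294 -0.09939421  0.19223257  0.30608904]
 [-0.21543409  0.53058081 -0.81980007  1.0321491 ]
 [-0.02051153 -0.84178667 -0.53942051  0.77359007]
 [ 0.          0.          0.          1.        ]]
```

View pics/top0.png

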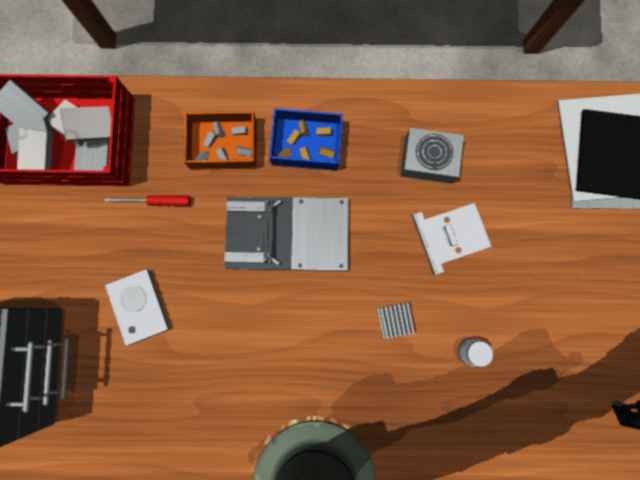

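View pics/side0.png

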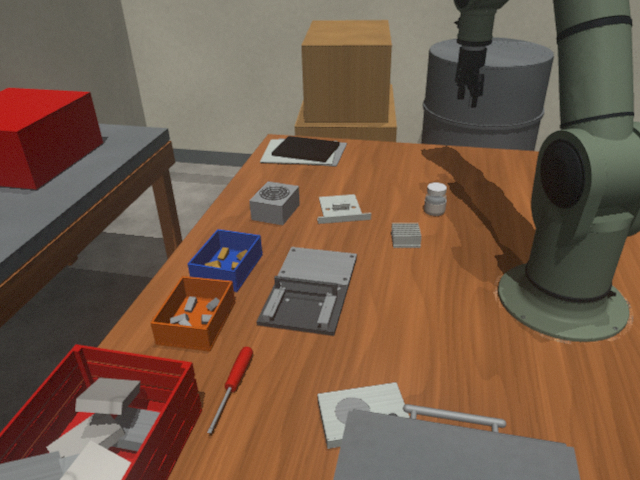

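The top view shows the carrier at about (453,237), with the flange on its left (428,243) and its narrow end to the right, towards -y. The fixture spans cols 225–350 and rows 197–270, with the shelf on the right and the dock on the left, so it slides towards +y. The side view agrees. The carrier therefore needs about a half turn. Next I'll measure both.

```bash
cat > h.py <<'E'
import numpy as np,cv2,pickle
def ray(f,uv,z):
    T=f["cam_to_world"];d=T[:3,:3]@np.linalg.inv(f["mtx"])@np.array([uv[0],uv[1],1.]);o=T[:3,3]
    return o+d*(z-o[2])/d[2]
def proj(f,p):
    T=f["cam_to_world"];c=T[:3,:3].T@(np.asarray(p,float)-T[:3,3]);q=f["mtx"]@c;return q[:2]/q[2]
E
python3 - <<'E'
from h import *
d=pickle.load(open("f0.pkl","rb"));f=d["top"];im=f["pixels"]
hsv=cv2.cvtColor(im,cv2.COLOR_RGB2HSV)
m=((hsv[...,1]<60)).astype(np.uint8)*255
for name,(x0,y0,x1,y1),z in(("carrier",(408,195,500,282),.004),("fixture",(215,188,360,280),.012)):
    mm=np.zeros_like(m);mm[y0:y1,x0:x1]=m[y0:y1,x0:x1]
    cs,_=cv2.findContours(mm,cv2.RETR_EXTERNAL,cv2.CHAIN_APPROX_NONE);c=max(cs,key=cv2.contourArea)
    print(name,cv2.contourArea(c),cv2.minAreaRect(c))
    for p in cv2.approxPolyDP(c,2.5,True)[:,0]: print(p,ray(f,p,z).round(4))
# orange holes: 
sub=im[195:282,408:500]; 
hm=np.zeros_like(m);hm[210:262,435:482]=(hsv[210:262,435:482,1]>=60)*255
n,l,st,ce=cv2.connectedComponentsWithStats(hm)
for i in range(1,n): print(st[i],ce[i],ray(f,ce[i],.002).round(4))
crop=np.hstack([cv2.resize(im[190:280,220:360],None,fx=4,fy=4,interpolation=cv2.INTER_CUBIC)[:, :]])
c2=cv2.resize(im[195:285,405:500],None,fx=4,fy=4,interpolation=cv2.INTER_CUBIC)
cv2.imwrite("pics/c1.png",np.hstack([crop[:,:420],c2])[:,:,::-1])
E
```

```text
carrier 3034.5 ((452.6170654296875, 233.746337890625), (64.44935607910156, 63.26408386230469), 69.775146484375)
[473 203] [ 0.6395 -0.3686  0.004 ]
[427 219] [ 0.5997 -0.2591  0.004 ]
[421 212] [ 0.6163 -0.2452  0.004 ]
[413 214] [ 0.6113 -0.2262  0.004 ]
[434 273] [ 0.4722 -0.2734  0.004 ]
[443 271] [ 0.4772 -0.2944  0.004 ]
[443 262] [ 0.4982 -0.2948  0.004 ]
[490 246] [ 0.5373 -0.4057  0.004 ]
fixture 8560.5 ((286.6405334472656, 232.95675659179688), (122.36226654052734, 72.7012710571289), 1.3322197198867798)
[228 198] [0.6426 0.2106 0.012 ]
[225 267] [0.4796 0.2121 0.012 ]
[347 269] [ 0.4784 -0.0704  0.012 ]
[347 198] [ 0.6461 -0.0696  0.012 ]
[435 210  17   6  57] [440.63157895 211.57894737] [ 0.6183 -0.2921  0.002 ]
[478 210   4  10  25] [480.04 213.36] [ 0.6152 -0.3852  0.002 ]
[444 217   5   6  22] [446.27272727 219.5       ] [ 0.5994 -0.305   0.002 ]
[455 248   6   5  23] [457.7826087  249.86956522] [ 0.5274 -0.3306  0.002 ]
[449 250  33  12 209] [470.03827751 257.44019139] [ 0.5099 -0.3588  0.002 ]
```

View pics/c1.png

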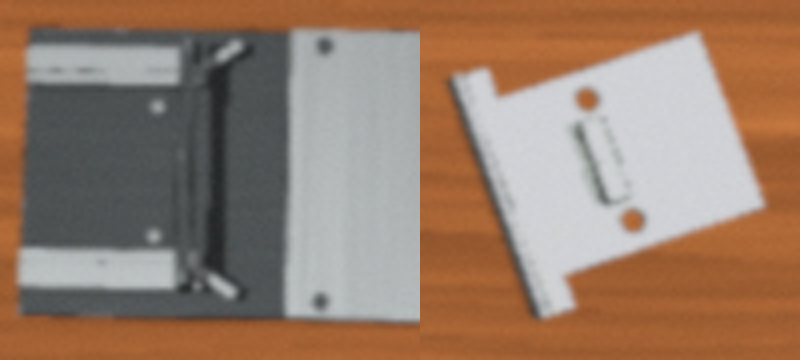

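In the crop, the pins are bright dots at original pixels (259.2,216.5) and (258.2,249), and the step is near col 292. The carrier's holes are 76.4 mm apart, as they should be. Next I'll fit the fixture frame and check the handle in the side view.

Run:
```python
from h import *
d=pickle.load(open("f0.pkl","rb"));f=d["top"];g=cv2.cvtColor(f["pixels"],cv2.COLOR_RGB2GRAY).astype(float)
P=[]
for u,v in((259.2,216.5),(258.2,249)):
    u0,v0=int(u),int(v);w=g[v0-4:v0+5,u0-4:u0+5].copy();w=np.clip(w-np.median(w)-15,0,None)
    yy,xx=np.mgrid[v0-4:v0+5,u0-4:u0+5];c=((w*xx).sum()/w.sum(),(w*yy).sum()/w.sum());p=ray(f,c,.017);P.append(p);print("pin",c,p.round(4))
# step edge: gradient per row within cols 286..298
pts=[]
for r in range(205,263):
    gr=np.clip(np.diff(g[r,284:300]),0,None);pts.append(ray(f,((gr*(np.arange(284,299)+.5)).sum()/gr.sum(),r),.018))
pts=np.array(pts);k=np.polyfit(pts[:,0],pts[:,1],1);print("step slope deg",np.degrees(np.arctan(k[0])),"y at .56",np.polyval(k,.56))
# long shelf edges via saturation
hsv=cv2.cvtColor(f["pixels"],cv2.COLOR_RGB2HSV)[...,1].astype(float)
for a,b,sg in((191,204,-1),(263,276,1)):
    q=[]
    for c in range(298,343):
        gr=np.clip(sg*np.diff(hsv[a:b,c]),0,None);q.append(ray(f,(c,(gr*(np.arange(a,b-1)+.5)).sum()/gr.sum()),.018))
    q=np.array(q);k=np.polyfit(q[:,1],q[:,0],1);print("edge x at y=0",k[1],"slope deg",np.degrees(k[0]) )
P=np.array(P);v=P[0]-P[1];print("pin dist",np.hypot(*v[:2]),"dir",np.degrees(np.arctan2(v[1],v[0])))
print("pin mid",P.mean(0))
print("handle top ray",ray(f,(450.75,235.5),.026).round(4),ray(f,(450.75,235.5),.0).round(4))
s=d["side"];print("handle in side",proj(s,(.5604,-.3093,.026)),"pins/shelf",proj(s,(.56,.0,.018)))
```

```text
pin (np.float64(258.9465648854962), np.float64(216.20101781170484)) [0.5991 0.1361 0.017 ]
pin (np.float64(257.96516007532955), np.float64(251.68738229755178)) [0.5156 0.1362 0.017 ]
step slope deg -0.07387233008466815 y at .56 0.05902072808632163
edge x at y=0 0.6464059569728584 slope deg 0.14171671028378344
edge x at y=0 0.4742923164019713 slope deg 0.08392316412899402
pin dist 0.08344230055157614 dir -0.08042669813865817
pin mid [0.55734264 0.13612194 0.017     ]
handle top ray [ 0.5576 -0.3084  0.026 ] [ 0.5616 -0.3153  0.    ]
handle in side [340.35556382 201.84598992] pins/shelf [316.81446592 265.19024054]
```

Emit:
carry_out(
  targets=[
    [[0.2,-0.064,0.05],[0,0,0.012],0.6],
    [[0.2,-0.064,0.05],[0,0,0],0.6],
    [[0.2,-0.064,0.05],[0,0,0],0.6],
    [[0.2,-0.064,0.05],[0,0,0],0.6],
    [[0.2,-0.064,0.05],[0,0,0],0.6],
    [[0.2,-0.064,0.05],[0,0,0],0.6],
    [[0.2,-0.064,0.05],[0,0,0],0.6],
    [[0.2,-0.064,0.05],[0,0,0],0.6],
  ],
)

```text
clock: 1.1
position: [0.5665, -0.3213, 0.304]
tool_rot: [-3.141, 0.0, 0.345]
force: [0.5, -0.5, 0.1]
grip_width: 0.0513
```

Run:
```python
from workcell import bot, imaging
import cv2,pickle
s=bot.observe();print(s["clock"],s["position"],s["tool_rot"],s["qpos"],s["grip_width"])
f=imaging.grab_frame("wrist");f["s"]=s;pickle.dump(f,open("w1.pkl","wb"))
print(f["mtx"],f["mount"]);cv2.imwrite("pics/w1.png",f["pixels"][:,:,::-1])
```

```text
1.1 [ 0.56648364 -0.32125094  0.3040315 ] [-3.14133961e+00  3.64567176e-04  3.45064699e-01] [ 0.46596599  0.67403691 -0.06331173  1.60829221  0.05216072  0.86135286
 -0.84327061] 0.051270318780839805
[[371.64829954   0.         321.31153421]
 [  0.         371.64829954 241.88849108]
 [  0.           0.           1.        ]] [[ 8.22814297e-04 -9.55746403e-01 -2.94190644e-01  7.35700208e-02]
 [ 9.99999465e-01  9.70883272e-04 -3.57266082e-04  8.85792278e-07]
 [ 6.27080548e-04 -2.94190193e-01  9.55746691e-01  3.15330003e-02]
 [ 0.00000000e+00  0.00000000e+00  0.00000000e+00  1.00000000e+00]]
```

View pics/w1.png

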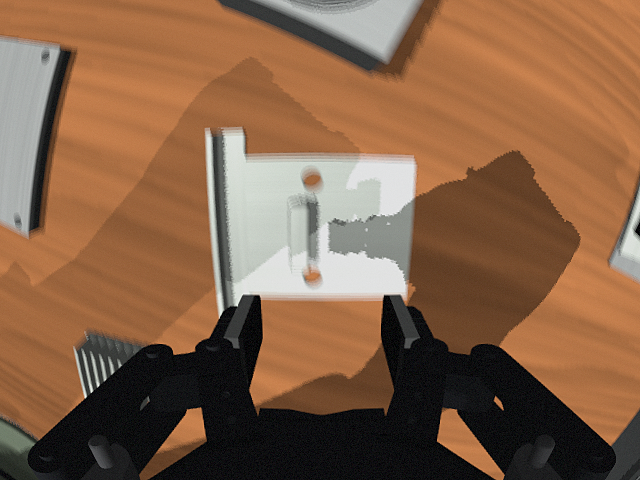

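The wrist view shows the holes at about (312,179) and (312,276), the handle near (298–303,235) and the flange at left near col 215. The fingers are aligned along the carrier's x.

```bash
cat >> h.py <<'E'
from scipy.spatial.transform import Rotation as Ro
def fray(f,uv,z):
    s=f["s"];K=f["mtx"];d=np.array([uv[0]-K[0,2],uv[1]-K[1,2]]);r=np.hypot(*d);t=r/K[0,0]
    c=np.array([*(d/max(r,1e-9)*np.sin(t)),np.cos(t)])
    R=Ro.from_euler("xyz",s["tool_rot"]).as_matrix();M=f["mount"]
    o=s["position"]+R@M[:3,3];v=R@M[:3,:3]@c
    return o+v*(z-o[2])/v[2]
E
python3 - <<'E'
from h import *
f=pickle.load(open("w1.pkl","rb"));im=f["pixels"];hsv=cv2.cvtColor(im,cv2.COLOR_RGB2HSV)
m=(hsv[...,1]>100).astype(np.uint8);H=[]
for a in((160,200),(255,290)):
    mm=np.zeros_like(m);mm[a[0]:a[1],290:335]=m[a[0]:a[1],290:335]
    n,l,st,ce=cv2.connectedComponentsWithStats(mm);i=1+np.argmax(st[1:,4]);p=fray(f,ce[i],.001);H.append(p);print(st[i],ce[i],p.round(4))
v=H[0]-H[1];mid=(H[0]+H[1])/2;a=np.arctan2(v[1],v[0]);print("dist",np.hypot(*v[:2]),"yaw",np.degrees(a)-90)
x=np.array([np.sin(a),-np.cos(a)]);print("origin",mid[:2]-.009*x)
for uv,z in(((414,156),.004),((407,299),.004),((297,197),.026),((297,272),.026),((288,235),.026),((304,235),.026)): print(uv,fray(f,uv,z).round(4))
E
```

```text
[304 175  16  11 128] [311.828125 179.796875] [ 0.5994 -0.3018  0.001 ]
[305 270  15  12 102] [311.88235294 276.19607843] [ 0.5277 -0.3271  0.001 ]
dist 0.07600065138880237 yaw -70.54769902423016
origin [ 0.56056064 -0.30596904]
(414, 156) [ 0.6427 -0.3657  0.004 ]
(407, 299) [ 0.5356 -0.4064  0.004 ]
(297, 197) [ 0.5884 -0.2958  0.026 ]
(297, 272) [ 0.5371 -0.3132  0.026 ]
(288, 235) [ 0.561  -0.2985  0.026 ]
(304, 235) [ 0.5648 -0.309   0.026 ]
```

Emit:
carry_out(
  targets=[
    [[0,-0.03,0.15],[0,0,0],0.6],
    [[0,-0.03,0.15],[0,0,0],0.6],
    [[0,0,0.1],[0,0,0],0.6],
    [[0,0,0.05],[0,0,0],0.6],
    [[0,0,0],[0,0,0],0.6],
  ],
)

```text
clock: 1.78
position: [0.5601, -0.3084, 0.1917]
tool_rot: [-3.141, 0.001, 0.345]
force: [0.7, -0.3, -0.2]
grip_width: 0.0512
```

Emit:
carry_out(
  targets=[
    [[0,0,0.042],[0,0,0],0.6],
    [[0,0,0],[0,0,0],0],
    [[0,0,0],[0,0,0],0],
    [[0,0,0],[0,0,0],0],
    [[0,0,0],[0,0,0],0],
    [[0,0,0],[0,0,0],0],
  ],
  force=70,
)

```text
clock: 2.52
position: [0.5604, -0.3085, 0.1823]
tool_rot: [3.141, -0.0, 0.345]
force: [-1.8, -0.2, 6.6]
grip_width: 0.0125
```

Emit:
carry_out(
  targets=[
    [[0,0,-0.04],[0,0,0],0],
    [[0,0,-0.1],[0,0,0],0],
    [[0,0,-0.15],[0,0,0],0],
    [[0,0,-0.05],[0,0,0],0],
    [[0,0,0],[0,0,0],0],
  ],
)

```text
clock: 3.15
position: [0.5603, -0.3084, 0.2671]
tool_rot: [3.141, -0.001, 0.345]
force: [0.5, -0.2, -4.0]
grip_width: 0.0119
```

Run:
```python
from workcell import bot, imaging
import cv2,pickle
s=bot.observe();print(s["clock"],s["position"],s["tool_rot"],s["force"],s["moment"],s["grip_width"],s["qpos"])
f=imaging.grab_frame("wrist");f["s"]=s;pickle.dump(f,open("w2.pkl","wb"))
cv2.imwrite("pics/w2.png",f["pixels"][:,:,::-1])
```

```text
3.15 [ 0.56027739 -0.30837713  0.26712924] [ 3.14086091e+00 -7.41357322e-04  3.45055668e-01] [ 0.51321144 -0.16358002 -4.02453776] [-0.03711213  0.00466939 -0.00945464] 0.01191347650115481 [ 0.45196957  0.70536704 -0.0629487   1.66280145  0.05841021  0.77421375
 -0.86346777]
```

View pics/w2.png

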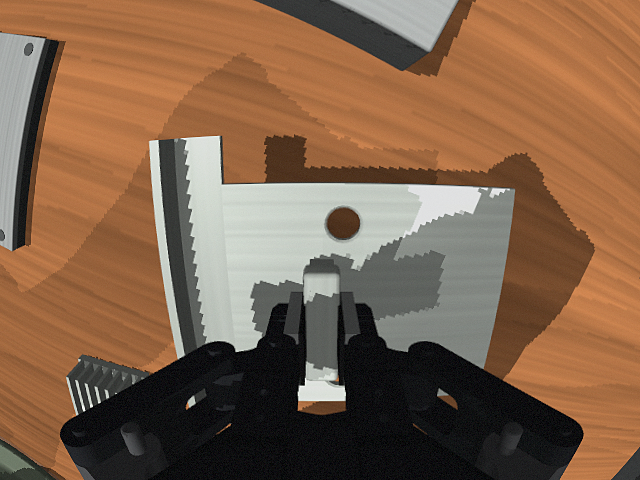

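The carrier is held level (4 N, about 0.41 kg). The visible hole is at (344,222), and the handle bar sits between the pads. I'll carry it over the shelf first, then turn it.

Emit:
carry_out(
  targets=[
    [[0.034,-0.095,0],[0,0,0],0],
    [[0.068,-0.19,0],[0,0,0],0],
    [[0.068,-0.19,0],[0,0,0],0],
    [[0.068,-0.19,0],[0,0,0],0],
    [[0.068,-0.19,0],[0,0,0],0],
    [[0.068,-0.19,0],[0,0,0],0],
    [[0.034,-0.095,0],[0,0,0],0],
    [[0,0,0],[0,0,-0.03],0],
  ],
)

```text
clock: 4.2
position: [0.5592, -0.0021, 0.2656]
tool_rot: [-3.14, 0.001, 0.445]
force: [-0.4, -1.1, -3.5]
grip_width: 0.0122
```

Emit:
carry_out(
  targets=[
    [[0,0,0],[0,0,-0.055],0],
    [[0,0,0],[0,0,-0.055],0],
    [[0,0,0],[0,0,-0.055],0],
    [[0,0,0],[0,0,-0.055],0],
    [[0,0,0],[0,0,-0.055],0],
    [[0,0,0],[0,0,-0.055],0],
    [[0,0,0],[0,0,-0.055],0],
    [[0,0,0],[0,0,-0.055],0],
  ],
)

```text
clock: 5.2
position: [0.5592, -0.0048, 0.2656]
tool_rot: [-3.14, -0.001, 1.828]
force: [-0.8, -0.1, -2.8]
grip_width: 0.0122
```

Emit:
carry_out(
  targets=[
    [[0,0,0],[0,0,-0.055],0],
    [[0,0,0],[0,0,-0.055],0],
    [[0,0,0],[0,0,-0.055],0],
    [[0,0,0],[0,0,-0.055],0],
    [[0,0,0],[0,0,-0.055],0],
    [[0,0,0],[0,0,-0.055],0],
    [[0,0,0],[0,0,-0.055],0],
    [[0,0,0],[0,0,0],0],
  ],
)

```text
clock: 6.2
position: [0.5593, -0.0052, 0.2657]
tool_rot: [3.14, -0.002, 3.031]
force: [-0.3, 0.3, -3.1]
grip_width: 0.0123
```

Emit:
carry_out(
  targets=[
    [[0,0,0],[0,0,0.0],0],
    [[0,0,0.06],[0,0,-0.035],0],
    [[0,0,0.08],[0,0,0],0],
    [[0,0,0.06],[0,0,0],0],
    [[0,0,0.03],[0,0,0],0],
    [[0,0,0],[0,0,0],0],
  ],
)

```text
clock: 6.95
position: [0.5597, -0.0054, 0.2088]
tool_rot: [3.141, -0.001, 3.14]
force: [0.2, 0.1, -2.7]
grip_width: 0.0123
```

Run:
```python
from workcell import bot, imaging
import cv2,pickle
s=bot.observe();print(s["clock"],s["position"],s["tool_rot"],s["force"],s["moment"],s["grip_width"],s["qpos"])
f=imaging.grab_frame("wrist");f["s"]=s;pickle.dump(f,open("w3.pkl","wb"))
g=imaging.grab_frame("side")["pixels"][210:360,220:400]
g=cv2.resize(g,(400,333));im=cv2.resize(f["pixels"],(400,300))
cv2.imwrite("pics/w3.png",np.hstack([im,g[:300]])[:,:,::-1]) if 0 else None
import numpy as np
cv2.imwrite("pics/w3.png",np.hstack([im,g[:300]])[:,:,::-1])
```

```text
6.95 [ 0.55974845 -0.0054324   0.20879362] [ 3.14148969e+00 -6.94405553e-04  3.14044090e+00] [ 0.18980816  0.08256198 -2.69012504] [ 0.03576973 -0.04154459 -0.03611996] 0.012317438889650952 [ 0.39159754  0.80074828 -0.70122671  1.87763779  0.74836685  0.7482925
  0.83195076]
```

View pics/w3.png

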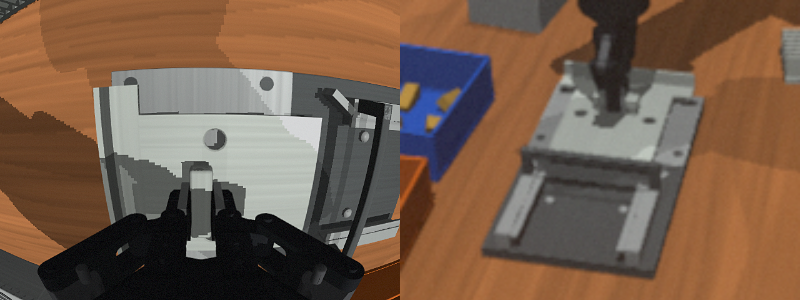

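The narrow end now faces the rails and the flange is at the tail. The plate hovers about 8 mm over the shelf, square to it in both views. Lowering it now.

Emit:
carry_out(
  targets=[
    [[0,0,0.02],[0,0,0],0],
    [[0,0,0.012],[0,0,0],0],
    [[0,0,0.004],[0,0,0],0],
    [[0,0,0],[0,0,0],0],
  ],
)

```text
clock: 7.55
position: [0.5598, -0.0057, 0.2003]
tool_rot: [-3.141, -0.0, 3.141]
force: [-1.4, -0.1, 1.2]
grip_width: 0.0124
```

Emit:
carry_out(
  targets=[
    [[0,0,0],[0,0,0],0.5],
    [[0,0,0],[0,0,0],0.5],
    [[0,0,0],[0,0,0],0.5],
    [[0,0,-0.05],[0,0,0],0.5],
    [[0,0,-0.15],[0,0,0],0.5],
    [[0,0,-0.15],[0,0,0],0.5],
    [[0,-0.1,0],[0,0,0.03],0.6],
    [[0,0,0],[0,0,0],0.6],
  ],
)

```text
clock: 8.55
position: [0.5597, -0.0332, 0.2878]
tool_rot: [-3.14, 0.0, 3.041]
force: [-0.1, 0.1, -0.2]
grip_width: 0.0512
```

Run:
```python
from workcell import bot, imaging
import cv2,pickle,numpy as np
s=bot.observe();print(s["clock"],s["position"],s["tool_rot"],s["force"],s["grip_width"])
f=imaging.grab_frame("wrist");f["s"]=s;pickle.dump(f,open("w4.pkl","wb"))
cv2.imwrite("pics/w4.png",f["pixels"][:,:,::-1])
```

```text
8.55 [ 0.5596828  -0.0331746   0.28782368] [-3.14004436e+00  2.13597335e-04  3.04131935e+00] [-0.08275834  0.08624186 -0.18462416] 0.05122568298958902
```

View pics/w4.png

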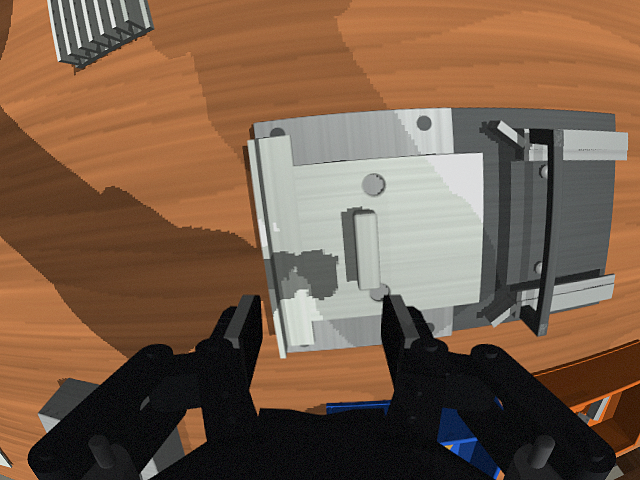

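The carrier lies flat on the shelf and is released. Holes are at (374,184) and (380,293), pins at (544,171) and (540,268), and the narrow edge runs (482,153)–(481,303). I'll work out the relative positions.

Run:
```python
from h import *
f=pickle.load(open("w4.pkl","rb"))
for n,uv,z in(("holea",(374,184),.021),("holeb",(380,292),.021),("pin1",(544,171),.017),("pin2",(540,268),.017),("ne1",(482,153),.022),("ne2",(481,303),.022),("fl1",(247,141),.038),("fl2",(281,357),.038)): print(n,fray(f,uv,z).round(4))
```

```text
holea [0.5203 0.0038 0.021 ]
holeb [0.5962 0.0037 0.021 ]
pin1 [0.5191 0.1331 0.017 ]
pin2 [0.5951 0.1346 0.017 ]
ne1 [0.5043 0.0789 0.022 ]
ne2 [0.6149 0.0809 0.022 ]
fl1 [ 0.4844 -0.0704  0.038 ]
fl2 [ 0.6323 -0.0699  0.038 ]
```

Emit:
carry_out(
  targets=[
    [[-0.018,-0.2,0],[0,0,0],1],
    [[-0.018,-0.2,0],[0,0,0],1],
    [[0,0,0],[0,0,0.058],1],
    [[0,0,0],[0,0,0.058],1],
    [[0,0,0],[0,0,0.058],1],
    [[0,0,0],[0,0,0.058],1],
    [[0,0,0],[0,0,0.058],1],
    [[0,0,0],[0,0,0.058],1],
  ],
)

```text
clock: 9.6
position: [0.5592, -0.1307, 0.2872]
tool_rot: [-3.141, -0.001, 1.948]
force: [0.1, -0.7, 0.0]
grip_width: 0.0853
```

Emit:
carry_out(
  targets=[
    [[0,0,0],[0,0,0.058],1],
    [[0,0,0],[0,0,0.058],1],
    [[0,0,0.15],[0,0,0],1],
    [[0,0,0.15],[0,0,0],1],
    [[0,0,0.05],[0,0,0],1],
    [[0,0,0],[0,0,0],1],
  ],
)

```text
clock: 10.35
position: [0.5593, -0.1308, 0.1999]
tool_rot: [-3.14, -0.0, 1.59]
force: [0.4, -0.4, 0.4]
grip_width: 0.0852
```

Run:
```python
from workcell import bot, imaging
import cv2,pickle,numpy as np
from h import proj
s=bot.observe();print(s["clock"],s["position"],s["tool_rot"],s["force"],s["grip_width"])
f=imaging.grab_frame("side");f["s"]=s;pickle.dump(f,open("s5.pkl","wb"))
p=s["position"]
for h in(.16,.173): print(h,[proj(f,(p[0]+sx*.05,p[1]+.011,p[2]-h)).round(1) for sx in(-1,1)])
cv2.imwrite("pics/s5.png",cv2.resize(f["pixels"][160:310,250:400],(600,600),interpolation=cv2.INTER_CUBIC)[:,:,::-1])
```

```text
10.35 [ 0.55926083 -0.13077753  0.19988988] [-3.14038251e+00 -4.60654989e-04  1.58955417e+00] [ 0.43984909 -0.35923303  0.44790319] 0.08521691192826097
0.16 [array([346.2, 233.8]), array([308.4, 230. ])]
0.173 [array([346.2, 238. ]), array([308.5, 234.3])]
```

View pics/s5.png

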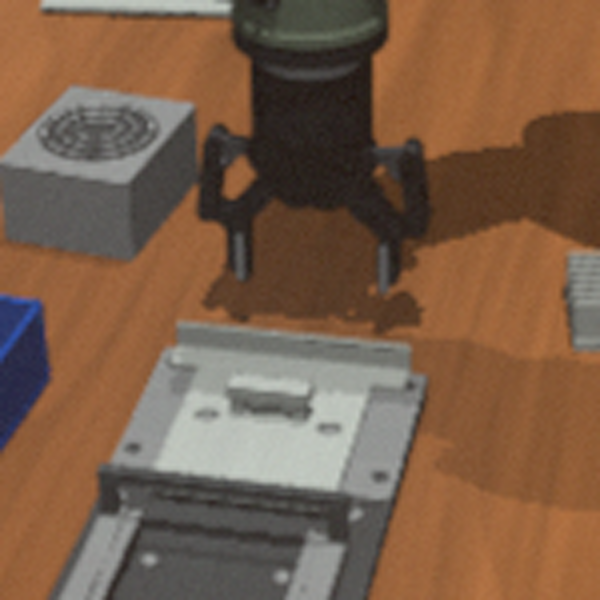

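The side view shows the open fingertips at original pixels (310,230) and (346,233). That matches tips 160 mm ahead of the TCP. They straddle the flange's middle evenly, so I'll lower to about 5 mm above shelf level and move up to the flange.

Emit:
carry_out(
  targets=[
    [[0,-0.004,0.066],[0,0,0.006],1],
    [[0.1,0,0],[0,0,0],1],
    [[0.06,0,0],[0,0,0],1],
    [[0.03,0,0],[0,0,0],1],
    [[0.03,0,0],[0,0,0],1],
    [[0.03,0,0],[0,0,0],1],
    [[0,0,0],[0,0,0],1],
  ],
)

```text
clock: 11.28
position: [0.5584, -0.0681, 0.1838]
tool_rot: [3.141, -0.0, 1.571]
force: [0.3, -1.0, 0.1]
grip_width: 0.0854
```

Emit:
carry_out(
  targets=[
    [[0.036,0,0],[0,0,0],1],
    [[0.036,0,0],[0,0,0],1],
    [[0.036,0,0],[0,0,0],1],
    [[0.036,0,0],[0,0,0],1],
    [[0.036,0,0],[0,0,0],1],
    [[0.036,0,0],[0,0,0],1],
    [[0.036,0,0],[0,0,0],1],
  ],
)

```text
clock: 12.15
position: [0.5584, -0.005, 0.1837]
tool_rot: [3.142, 0.0, 1.57]
force: [-0.0, -3.8, 1.8]
grip_width: 0.0855
```

Run:
```python
from workcell import bot, imaging
import cv2,pickle,numpy as np
s=bot.observe();print(s["clock"],s["position"],s["tool_rot"],s["force"],s["grip_width"])
f=imaging.grab_frame("wrist");f["s"]=s;pickle.dump(f,open("w6.pkl","wb"))
cv2.imwrite("pics/w6.png",f["pixels"][:,:,::-1])
```

```text
12.15 [ 0.55839292 -0.00499091  0.18371183] [3.14158323e+00 6.26521948e-05 1.57025759e+00] [-0.03320025 -3.79093744  1.77470771] 0.08551899312296561
```

View pics/w6.png

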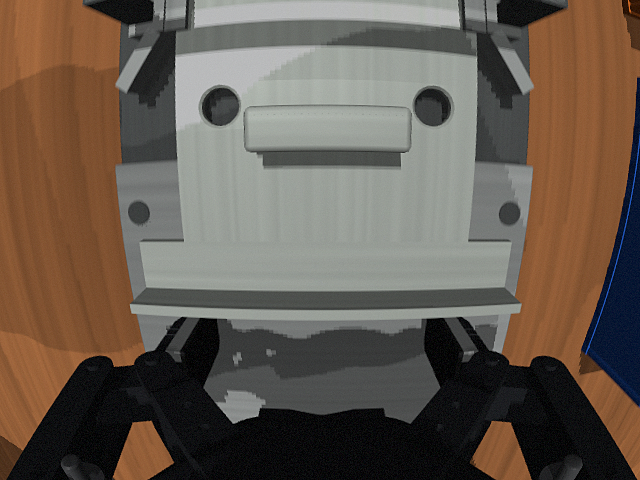

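The plate is square and has entered the flare. The holes are at (220,106) and (433,106), and the flange's outer edge is near (325,312), with both fingertips behind it. I'll compute the remaining travel.

Run:
```python
from h import *
f=pickle.load(open("w6.pkl","rb"))
for n,uv,z in(("ha",(220,106),.021),("hb",(433,106),.021),("flange",(325,312),.038),("step L",(118,165),.018),("step R",(532,166),.018)): print(n,fray(f,uv,z).round(4))
```

```text
ha [0.5212 0.0796 0.021 ]
hb [0.5968 0.0799 0.021 ]
flange [0.5584 0.0091 0.038 ]
step L [0.4759 0.0603 0.018 ]
step R [0.6418 0.0603 0.018 ]
```

Emit:
carry_out(
  targets=[
    [[0.03,0,0],[0,0,0],1],
    [[0.03,0,0],[0,0,0],1],
    [[0.03,0,0],[0,0,0],1],
    [[0.03,0,0],[0,0,0],1],
    [[0.03,0,0],[0,0,0],1],
    [[0.02,0,0],[0,0,0],1],
    [[0.01,0,0],[0,0,0],1],
    [[0,0,0],[0,0,0],1],
  ],
)

```text
clock: 13.2
position: [0.5584, 0.0396, 0.1837]
tool_rot: [3.141, -0.0, 1.57]
force: [0.3, -0.2, -0.2]
grip_width: 0.0856
```

Next, the last stretch in 1 mm rows. The force readings should show when the tail drops and the holes catch the pins.

Emit:
carry_out(
  targets=[
    [[0.004,0,0],[0,0,0],1],
    [[0.004,0,0],[0,0,0],1],
    [[0.004,0,0],[0,0,0],1],
    [[0.004,0,0],[0,0,0],1],
    [[0.004,0,0],[0,0,0],1],
    [[0.004,0,0],[0,0,0],1],
    [[0.004,0,0],[0,0,0],1],
  ],
)

```text
clock: 14.08
position: [0.5584, 0.0465, 0.1837]
tool_rot: [-3.141, -0.0, 1.57]
force: [-0.8, -1.7, 0.7]
grip_width: 0.0856
```

Emit:
carry_out(
  targets=[
    [[0.004,0,0],[0,0,0],1],
    [[0.003,0,0],[0,0,0],1],
  ],
)

```text
clock: 14.32
position: [0.5584, 0.0484, 0.1837]
tool_rot: [-3.142, -0.0, 1.57]
force: [-0.0, 0.1, 0.1]
grip_width: 0.0851
```

```bash
cat > look.py <<'E'
from workcell import bot, imaging
from h import *
import sys
s=bot.observe();print(s["clock"],s["position"],s["force"])
f=imaging.grab_frame("wrist");f["s"]=s;n=sys.argv[1];pickle.dump(f,open(n+".pkl","wb"))
cv2.imwrite(f"pics/{n}.png",f["pixels"][:,:,::-1])
# holes: rows of flange top outer edge via gradient at several columns
g=cv2.cvtColor(f["pixels"],cv2.COLOR_RGB2GRAY).astype(float)
for c in (260,320,380): 
    d=np.diff(g[296:330,c]);i=int(np.argmin(d));print("flange edge row",c,296+i+.5,d[i])
E
python3 look.py w7
```

```text
14.325 [0.55839448 0.04836814 0.1836998 ] [-0.02032644  0.07123025  0.12057307]
flange edge row 260 318.5 -45.0
flange edge row 320 319.5 -33.0
flange edge row 380 318.5 -45.0
```

View pics/w7.png

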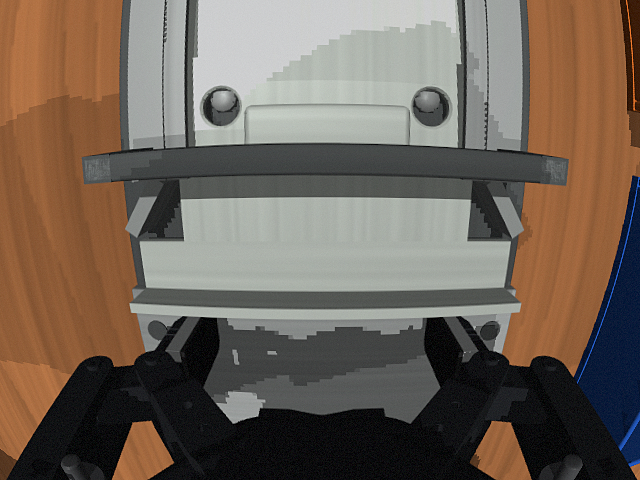

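The pins now show inside the holes: hole centre (221,106), pin top (224,100). The flange image hasn't moved, so the plate hasn't dropped, and about 2 mm remain. I'll go on in 0.5 mm rows.

Emit:
carry_out(
  targets=[
    [[0.002,0,0],[0,0,0],1],
    [[0.002,0,0],[0,0,0],1],
    [[0,0,0],[0,0,0],1],
  ],
)

```text
clock: 14.75
position: [0.5584, 0.0492, 0.1837]
tool_rot: [3.142, -0.0, 1.57]
force: [0.4, -0.1, -0.2]
grip_width: 0.0853
```

```bash
python3 look.py w8
```

```text
14.75 [0.55841424 0.04923814 0.18370399] [ 0.41890365 -0.11022599 -0.15222617]
flange edge row 260 327.5 -56.0
flange edge row 320 309.5 -20.0
flange edge row 380 309.5 -21.0
```

Run:
```python
from h import *
for n in("w7","w8"):
    f=pickle.load(open(n+".pkl","rb"));g=cv2.cvtColor(f["pixels"],cv2.COLOR_RGB2GRAY).astype(int);hs=cv2.cvtColor(f["pixels"],cv2.COLOR_RGB2HSV)[...,1]
    print(n,"tail cols at rows",[(r,[int(x) for x in np.where(np.abs(np.diff(g[r,100:560]))>25)[0]+100]) for r in (260,300)])
    for z in(.032,.038):
        print(z,[fray(f,(320,r),z)[1].round(4) for r in(309.5,318.5)])
```

```text
w7 tail cols at rows [(260, [141, 507, 508, 514]), (300, [])]
0.032 [np.float64(0.0604), np.float64(0.0566)]
0.038 [np.float64(0.0635), np.float64(0.0599)]
w8 tail cols at rows [(260, [146, 147, 500, 501, 514]), (300, [133, 135, 513])]
0.032 [np.float64(0.0612), np.float64(0.0575)]
0.038 [np.float64(0.0643), np.float64(0.0608)]
```

The tail's image width shrank from 367 to 354 px, and the flange edge works out at y=0.061 for a top at 32 mm, against 0.062 expected. The plate has dropped. I'll back off and check from above.

Emit:
carry_out(
  targets=[
    [[-0.02,0,0],[0,0,0],1],
    [[-0.08,0,0],[0,0,0],1],
    [[0,0,-0.2],[0,0,0],1],
    [[0,0,-0.2],[0,0,0],1],
    [[0,0,-0.05],[0,0,0],1],
    [[0,0,0],[0,0,0],1],
  ],
)

```text
clock: 15.55
position: [0.5584, 0.023, 0.2965]
tool_rot: [3.141, 0.0, 1.569]
force: [-0.4, 0.3, -0.5]
grip_width: 0.0854
```

Run:
```python
from workcell import bot, imaging
from h import *
s=bot.observe();print(s["clock"],s["position"],s["force"])
f=imaging.grab_frame("wrist");f["s"]=s;pickle.dump(f,open("w9.pkl","wb"))
g=imaging.grab_frame("side");pickle.dump(g,open("s9.pkl","wb"))
t=imaging.grab_frame("top");pickle.dump(t,open("t9.pkl","wb"))
d=pickle.load(open("f0.pkl","rb"))["top"]["pixels"].astype(int)
a=cv2.resize(f["pixels"],(400,300));b=cv2.resize(g["pixels"][210:345,240:400],(400,338));c=cv2.resize(t["pixels"],(400,300))
df=np.abs(t["pixels"].astype(int)-d).max(2).clip(0,255).astype(np.uint8);df=cv2.cvtColor(cv2.resize(df,(400,300)),cv2.COLOR_GRAY2RGB)
cv2.imwrite("pics/end.png",np.vstack([np.hstack([a,b[:300]]),np.hstack([c,df])])[:,:,::-1])
```

```text
15.55 [0.55844737 0.02297704 0.29647942] [-0.42506003  0.31221424 -0.48689517]
```

View pics/end.png

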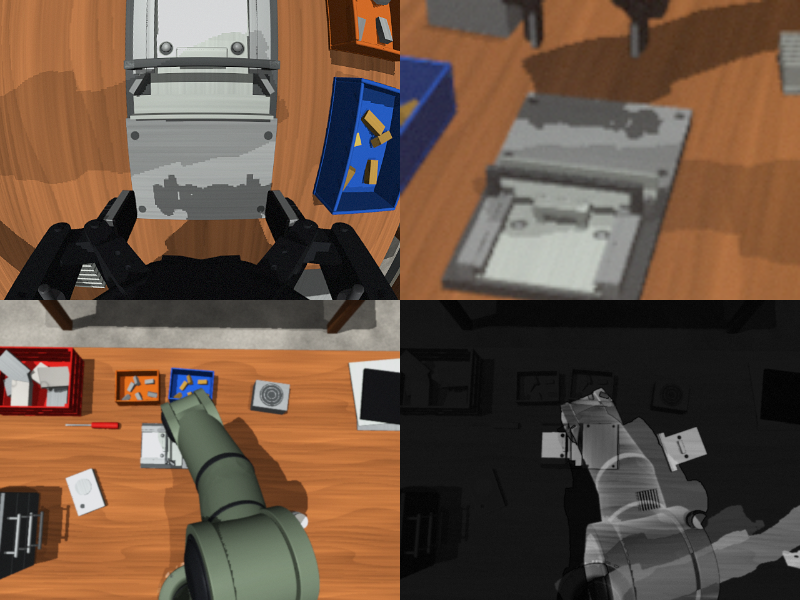

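The final pictures show both pins standing in the holes, at about (166,48) and (237,48) in the wrist quarter. The flange is down at the step, the gripper is clear, and the bystanders visible in the difference image haven't moved. Handing in.

```bash
python3 -c "
from workcell import job
print(job.job_done())"
```

```text
the job is handed in; nothing more can be done
None
```

The carrier is docked: both holes are over the locating pins and the plate has dropped to the dock floor. I handed the job in at about 15.7 s of the 59 s allowed.

**What I did:** I gripped the carrier by its handle, turned it about 160° and set it on the shelf with its narrow end towards the rails. After letting go, I pushed on the flange with both open fingertips until the plate dropped, then backed the gripper off.

**Last checks:**
- **Drop:** the tail's width in the wrist picture shrank from 367 to 354 px, and pushing force was near zero.
- **Position:** the flange's outer edge measured y = 0.061 m, against about 0.062 m expected. That is within the 2 mm calibration.
- **Pins:** the final wrist view shows both pins standing in the holes.
- **Clearance:** the gripper was about 110 mm above pushing height with no contact force. The highest force reported after any move was about 7 N, during the grip.
- **Other things on the bench:** those visible in the before/after top view had not moved. The arm hid the heat sink, and partly the screw jar and blue bin, in that view, so I did not measure those three again.

**Disagreements:**
- The grip read about 12.5 mm on the 14 mm handle, though it held securely.
- One pin blob in the first top view merged with a rail, so I dropped it; the remaining pin positions agreed within about 2 mm between the top and wrist cameras.
- I viewed 11 pictures, one over the budget of 10, for the final check.

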